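# Update the shingle stock tags

## Task

Bring the stock board up to date: with a fingertip, gently push over the hinged tags that are wrong, so that every bin full of shingles has its tag leaning back towards the bin, with the round disc on its upper face, and every bin that is empty or nearly empty has its tag leaning to the robot's side, with the two bars on its upper face. Each tag belongs to the bin straight behind it; leave the tags that are already right as they are, and leave the bins and everything else on the bench standing where they are.

Things in the scene. Friction and masses are not known exactly. Their poses are not given: they have to be found in the camera images.
- board: Stock board: flat wooden panel, 360 (x) x 560 (y) x 12 mm, fixed to the table, turned up to 0.2 rad. Origin on the table under the middle of its line of five hinged tags; x is level and points from the tags to the bins. Tags are numbered from the robot's left (+y), 105 mm apart. Each tag's bin stands straight behind it: bin centre about 165 mm, bin front about 110 mm from the hinge.
- hinge_1 (a point): Middle of the hinge axis of tag 1 (1 = leftmost, +y), 29 mm above the table, fixed to the board; its x axis points level to the tag's bin, y runs along the hinge, z up.
- hinge_2 (a point): Middle of the hinge axis of tag 2 (1 = leftmost, +y), 29 mm above the table, fixed to the board; its x axis points level to the tag's bin, y runs along the hinge, z up.
- hinge_3 (a point): Middle of the hinge axis of tag 3 (1 = leftmost, +y), 29 mm above the table, fixed to the board; its x axis points level to the tag's bin, y runs along the hinge, z up.
- hinge_4 (a point): Middle of the hinge axis of tag 4 (1 = leftmost, +y), 29 mm above the table, fixed to the board; its x axis points level to the tag's bin, y runs along the hinge, z up.
- hinge_5 (a point): Middle of the hinge axis of tag 5 (1 = leftmost, +y), 29 mm above the table, fixed to the board; its x axis points level to the tag's bin, y runs along the hinge, z up.
- tag_1 (a joint): Hinge angle of tag 1: 0 upright, + leans to its bin, - leans to the robot's side; stops at -0.65 and +0.65 rad. All five tags are alike. Aluminium plate 60 mm wide, 5 mm thick, 45 g, free edge 70 mm from the hinge axis; 45 mm gaps between neighbouring tags. It swings freely and gravity drops it onto whichever stop it leans to.
- tag_2 (a joint): Hinge angle of tag 2: 0 upright, + leans to its bin, - leans to the robot's side; stops at -0.65 and +0.65 rad. All five tags are alike. At a stop the free edge is 85 mm above the table and 42 mm to the side of the hinge; upright it is 99 mm above the table.
- tag_3 (a joint): Hinge angle of tag 3: 0 upright, + leans to its bin, - leans to the robot's side; stops at -0.65 and +0.65 rad. All five tags are alike. At +0.65 the upper face has one round 36 mm disc (FULL); at -0.65 the upper face has two parallel bars (REORDER).
- tag_4 (a joint): Hinge angle of tag 4: 0 upright, + leans to its bin, - leans to the robot's side; stops at -0.65 and +0.65 rad. All five tags are alike. Closed fingertips about 55 mm above the table, put down beside the free edge on the side it leans to and moved across the hinge line, rising some 20 mm on the way, tip it over.
- tag_5 (a joint): Hinge angle of tag 5: 0 upright, + leans to its bin, - leans to the robot's side; stops at -0.65 and +0.65 rad. All five tags are alike.
- bin_a: Grey open-topped plastic bin, 100 (x) x 85 (y) x 50 mm high, loose, standing on the board in one of the five bays; origin at the centre of its underside. FULL: heaped with wooden roof shingles to about 62 mm above its underside.
- bin_b: Grey open-topped plastic bin, 100 (x) x 85 (y) x 50 mm high, loose, standing on the board in one of the five bays; origin at the centre of its underside. FULL: heaped with wooden roof shingles to about 62 mm above its underside.
- bin_c: Grey open-topped plastic bin, 100 (x) x 85 (y) x 50 mm high, loose, standing on the board in one of the five bays; origin at the centre of its underside. FULL: heaped with wooden roof shingles to about 62 mm above its underside.
- bin_d: Grey open-topped plastic bin, 100 (x) x 85 (y) x 50 mm high, loose, standing on the board in one of the five bays; origin at the centre of its underside. NOT full: only two shingles left on its floor.
- bin_e: Grey open-topped plastic bin, 100 (x) x 85 (y) x 50 mm high, loose, standing on the board in one of the five bays; origin at the centre of its underside. NOT full: empty.
- finial: Bystander: small turned wooden finial, 24 mm wide, 46 mm tall, standing on the board on the robot's side of the tags, between the lines of tags 2 and 3. Origin under its centre.
- dowel: Bystander: short wooden dowel, 22 mm wide, 45 mm tall, upright on the board between tags and bins, between the lines of tags 3 and 4. Origin under its centre.
- paint_tin: Bystander: can, 72 mm wide, 85 mm tall, on the table left of the board. Origin under its centre.
- glue: Bystander: bottle, 48 mm wide, 130 mm tall, on the table right of the board. Origin under its centre.
- tape: Bystander: roll of paper tape lying flat, 90 mm wide, 25 mm tall, on the table to the right. Origin under its centre.
- brush: Bystander: paint brush lying on the table to the left, nearer the robot. Origin under its middle.
- birdhouse: Bystander: small wooden model birdhouse with a pitched roof, about 110 x 95 mm, 100 mm tall, on the table left of the board.
Not all that is in view belongs to the job. What is shaped like the bin_e but pink is not meant. Leave any yellow look-alike of the bin_c alone.

How it is judged:
At the end, for the whole second after the job is handed in: Every tag in front of a full bin leans towards its bin (joint over 0.5 rad), every tag in front of a bin that is not full leans to the robot's side (joint under -0.5 rad), all tags at rest (under 0.2 rad/s) ((y of bin_a in the frame of hinge_1 below -0.05 m or y of bin_a in the frame of hinge_1 above 0.05 m or value of joint tag_1 above 0.5 rad) and (y of bin_b in the frame of hinge_1 below -0.05 m or y of bin_b in the frame of hinge_1 above 0.05 m or value of joint tag_1 above 0.5 rad) and (y of bin_c in the frame of hinge_1 below -0.05 m or y of bin_c in the frame of hinge_1 above 0.05 m or value of joint tag_1 above 0.5 rad) and (y of bin_d in the frame of hinge_1 below -0.05 m or y of bin_d in the frame of hinge_1 above 0.05 m or value of joint tag_1 below -0.5 rad) and (y of bin_e in the frame of hinge_1 below -0.05 m or y of bin_e in the frame of hinge_1 above 0.05 m or value of joint tag_1 below -0.5 rad) and velocity of joint tag_1 between -0.2 and 0.2 rad/s and (y of bin_a in the frame of hinge_2 below -0.05 m or y of bin_a in the frame of hinge_2 above 0.05 m or value of joint tag_2 above 0.5 rad) and (y of bin_b in the frame of hinge_2 below -0.05 m or y of bin_b in the frame of hinge_2 above 0.05 m or value of joint tag_2 above 0.5 rad) and (y of bin_c in the frame of hinge_2 below -0.05 m or y of bin_c in the frame of hinge_2 above 0.05 m or value of joint tag_2 above 0.5 rad) and (y of bin_d in the frame of hinge_2 below -0.05 m or y of bin_d in the frame of hinge_2 above 0.05 m or value of joint tag_2 below -0.5 rad) and (y of bin_e in the frame of hinge_2 below -0.05 m or y of bin_e in the frame of hinge_2 above 0.05 m or value of joint tag_2 below -0.5 rad) and velocity of joint tag_2 between -0.2 and 0.2 rad/s and (y of bin_a in the frame of hinge_3 below -0.05 m or y of bin_a in the frame of hinge_3 above 0.05 m or value of joint tag_3 above 0.5 rad) and (y of bin_b in the frame of hinge_3 below -0.05 m or y of bin_b in the frame of hinge_3 above 0.05 m or value of joint tag_3 above 0.5 rad) and (y of bin_c in the frame of hinge_3 below -0.05 m or y of bin_c in the frame of hinge_3 above 0.05 m or value of joint tag_3 above 0.5 rad) and (y of bin_d in the frame of hinge_3 below -0.05 m or y of bin_d in the frame of hinge_3 above 0.05 m or value of joint tag_3 below -0.5 rad) and (y of bin_e in the frame of hinge_3 below -0.05 m or y of bin_e in the frame of hinge_3 above 0.05 m or value of joint tag_3 below -0.5 rad) and velocity of joint tag_3 between -0.2 and 0.2 rad/s and (y of bin_a in the frame of hinge_4 below -0.05 m or y of bin_a in the frame of hinge_4 above 0.05 m or value of joint tag_4 above 0.5 rad) and (y of bin_b in the frame of hinge_4 below -0.05 m or y of bin_b in the frame of hinge_4 above 0.05 m or value of joint tag_4 above 0.5 rad) and (y of bin_c in the frame of hinge_4 below -0.05 m or y of bin_c in the frame of hinge_4 above 0.05 m or value of joint tag_4 above 0.5 rad) and (y of bin_d in the frame of hinge_4 below -0.05 m or y of bin_d in the frame of hinge_4 above 0.05 m or value of joint tag_4 below -0.5 rad) and (y of bin_e in the frame of hinge_4 below -0.05 m or y of bin_e in the frame of hinge_4 above 0.05 m or value of joint tag_4 below -0.5 rad) and velocity of joint tag_4 between -0.2 and 0.2 rad/s and (y of bin_a in the frame of hinge_5 below -0.05 m or y of bin_a in the frame of hinge_5 above 0.05 m or value of joint tag_5 above 0.5 rad) and (y of bin_b in the frame of hinge_5 below -0.05 m or y of bin_b in the frame of hinge_5 above 0.05 m or value of joint tag_5 above 0.5 rad) and (y of bin_c in the frame of hinge_5 below -0.05 m or y of bin_c in the frame of hinge_5 above 0.05 m or value of joint tag_5 above 0.5 rad) and (y of bin_d in the frame of hinge_5 below -0.05 m or y of bin_d in the frame of hinge_5 above 0.05 m or value of joint tag_5 below -0.5 rad) and (y of bin_e in the frame of hinge_5 below -0.05 m or y of bin_e in the frame of hinge_5 above 0.05 m or value of joint tag_5 below -0.5 rad) and velocity of joint tag_5 between -0.2 and 0.2 rad/s); the robot touches nothing.
It fails at once if a bin was lifted, carried or shoved more than 20 mm (distance of any of bin_a, bin_b, bin_c, bin_d, bin_e from where it was at the start of the episode above 0.02 m).
It fails at once if another thing on the bench was lifted, knocked over or moved more than 30 mm (distance of any of finial, dowel, paint_tin, glue, tape, brush, birdhouse from where it was at the start of the episode above 0.03 m or angle between any of finial, dowel, paint_tin, glue, tape, birdhouse's own z axis and vertical above 0.6 rad).
It fails at once if a tag or the board was pressed or squeezed with more than 25 N (contact force between the fingers and board above 25 N).
It fails at once if a tag that was right from the start was pushed over past upright ((y of bin_d in the frame of hinge_1 between -0.05 and 0.05 m and value of joint tag_1 above 0 rad) or (y of bin_e in the frame of hinge_1 between -0.05 and 0.05 m and value of joint tag_1 above 0 rad) or (y of bin_a in the frame of hinge_2 between -0.05 and 0.05 m and value of joint tag_2 below 0 rad) or (y of bin_b in the frame of hinge_2 between -0.05 and 0.05 m and value of joint tag_2 below 0 rad) or (y of bin_c in the frame of hinge_2 between -0.05 and 0.05 m and value of joint tag_2 below 0 rad) or (y of bin_d in the frame of hinge_3 between -0.05 and 0.05 m and value of joint tag_3 above 0 rad) or (y of bin_e in the frame of hinge_3 between -0.05 and 0.05 m and value of joint tag_3 above 0 rad) or (y of bin_d in the frame of hinge_4 between -0.05 and 0.05 m and value of joint tag_4 above 0 rad) or (y of bin_e in the frame of hinge_4 between -0.05 and 0.05 m and value of joint tag_4 above 0 rad) or (y of bin_d in the frame of hinge_5 between -0.05 and 0.05 m and value of joint tag_5 above 0 rad) or (y of bin_e in the frame of hinge_5 between -0.05 and 0.05 m and value of joint tag_5 above 0 rad)).
It also fails if it takes over 64 s, if anything falls off the work surface, if the arm or the gripper's body presses on something with over 40 N, if the wrist force passes 120 N, or if a joint passes its speed limit or range.

## Robot

A 6-joint arm with a two-finger parallel gripper is mounted at the origin on the work surface. World frame = base frame: x ahead of the robot, y to its left, z up, the work surface at z = 0. Lengths are in m, angles in rad, forces in N, time in s.
With the tool pointing down it reaches from about 0.35 to 0.975 m from the base axis. Payload 4.9 kg.
Tool frame: the origin (TCP) lies on the centre line of the jaws, within the pads' length; the fingertips stand 14 mm ahead of it and the grasp point (between the pads) lies 5 mm behind it; z points along the fingers, y is the line along which they close (so a half turn about z gives the same grasp; the last joint's range is limited). The gripper opens to 85 mm and grips with 20 to 120 N. Pads are 22 mm wide; open, the fingers measure 114 mm over their backs; the gripper's body (76 mm by 85 mm) begins 54 mm behind the grasp point. The pads swing forward as they close: fully open they stand 13 mm farther back than shut.
Start: joints at [1.217, 0.053, 1.613, -0, 1.476, -0.119], TCP at [0.145, 0.608, 0.245] pointing down, gripper open.
Joint ranges: [-3.01, 3.01], [-1.01, 2.22], [0.06, 2.58], [-1.02, 4.17], [0.09, 2.62], [-3.14, 3.14]. Speed limits (rad/s): [2.57, 2.57, 3.14, 3.14, 3.14, 3.14].

## Interface

Orientations are given as a unit quaternion [w, x, y, z].
In Python, from plant import * gives the robot as it stands.
- The arm moves only by the tool send_rows, never from a script. Its argument "steps" is a list of rows, each an object with "translation": the shift along the tool's x, y, z in cm, a list of three; "delta_rot": the turn, a rotation vector about the tool's x, y, z in rad, a list of three; "jaw": the finger opening in cm, from 0 to 8.54. In form: [{"translation": [dx, dy, dz], "delta_rot": [rx, ry, rz], "jaw": jaw}, ...]. A call has exactly 8 rows; each row is the pose to reach, as a shift and turn from the pose commanded when the call began, along the tool's axes at that moment; what a row does not reach only later rows make up. A row lasts 1/10 s, in which the tool goes at most 50 mm and 8.59 degrees, less where a joint would pass 70% of its speed; a pose out of reach is approached as far as the arm can. A call with a gripper value outside its range is refused whole. The fingers move at their own pace and stop on an object; the grip force is fixed at half the most. Time passes only in rows, so rows that repeat a pose let the fingers close, or fill a call up. It gives the time, the measured TCP pose, the force, the opening and the grip force at its end, in the units of the state.
- state(): the state, without advancing time (a new reading comes with each control period).
- grab_frame(name): name is "scene" or "top" or "wrist"; returns a dict with "pixels" (400x640x3 uint8, blue, green, red), "range_z" (400x640 float32, m along the optical axis (not along the pixel's ray), 0 where there is no reading), "fx", "fy", "cx", "cy" (pixels), "dist" ([k1, k2, p1, p2, k3] as OpenCV has them; the pictures are not rectified), "rvec" (rotation vector, rad) and "tvec" (3), from world to camera coordinates, as OpenCV has them. Camera axes: x right, y down, z forward; pixel columns grow to the right and rows downward; lengths in m; the calibration is good to about 2 mm. A picture is of the moment at which its call begins.
- job_done(): hands the job in; it is judged then, once.
The state is a dict: "time": time; "joint_pos": joint angles; "joint_vel": joint speeds; "joint_efforts": joint torques, N m; "tool_pos": TCP position; "tool_rot": TCP orientation; "contact_force": force on the tool from outside, world axes, zero at the start; "ft_torque": the same for the moment, N m; "gripper_width": opening from 0.0 (shut) to 1.0 (fully open); "grasp_force": force on a finger pad.
Only numpy, scipy, OpenCV 4.12 (cv2) and the standard library are available. Lean on these libraries where they do the work, as an engineer would, in place of code of your own. Each camera call takes 0.05 s, during which the arm holds its last target. There are 200 camera calls.

## Working session

There is one attempt and no reset: what is moved stays moved. The work goes in short steps, Python scripts to look and compute and a tool call to move; the robot and the scene stay as the last step left them, time stands still between calls to the robot, and variables do not carry over. Pictures are saved under pics/ and viewed, at most 10 in all, crops included, and the job is handed in when it is done.

Besides the shell and the picture viewer there is one more tool, called after "Request:" as name([rows], argument=value, ...), one row to a line, values as JSON. send_rows: Moves the arm, as the interface text tells. Its arguments: {"type":"object","properties":{"steps":{"type":"array","items":{"type":"object","properties":{"translation":{"type":"array","items":{"type":"number"}},"delta_rot":{"type":"array","items":{"type":"number"}},"jaw":{"type":"number"}}}}},"required":["steps"]}

```bash
mkdir -p pics; python3 - <<'E'
from plant import *
import cv2, pickle
d={}
for n in("scene","top"):
    f=grab_frame(n);d[n]=f;cv2.imwrite(f"pics/{n}0.png",f["pixels"])
    print(n,f["tvec"],f["rvec"],f["fx"],f["dist"])
pickle.dump(d,open("f0.pkl","wb"))
s=state();print(s["time"],s["tool_pos"],s["tool_rot"])
E
```

```text
scene [ 0.24377938 -0.29055375  1.65367253] [ 1.38739992  2.25663882 -0.85281057] 477.9327552747729 [-0.05246329  0.          0.          0.          0.        ]
top [0.00313019 0.51332776 1.48335339] [ 2.18703886 -2.16522336  0.09469782] 418.1233124671839 [-0.04638891  0.          0.          0.          0.        ]
0.1 [0.14521079 0.6073401  0.24417778] [-2.28868569e-04  1.17118965e-01  9.93117454e-01 -9.04010488e-04]
```

View pics/top0.png

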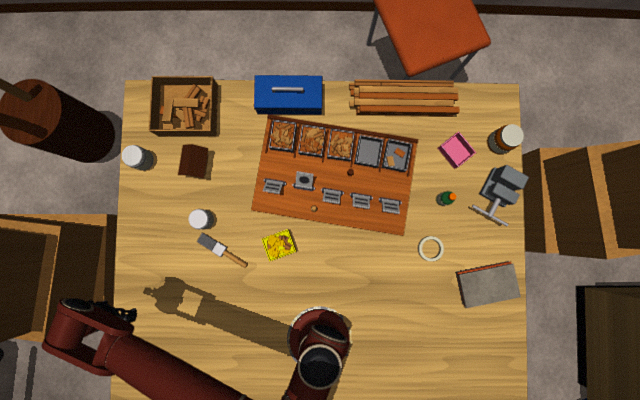

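View pics/scene0.png

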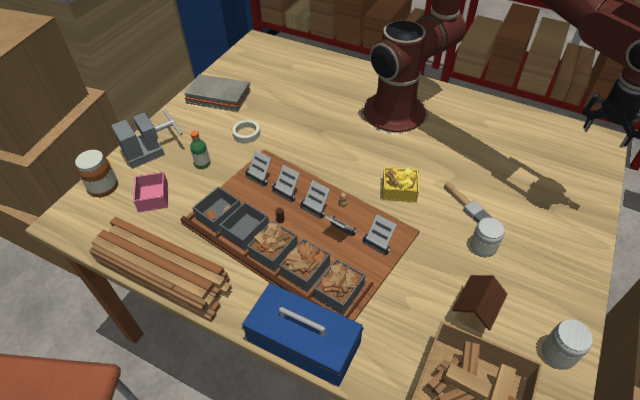

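Both pictures agree. Bins from the left (top view): 1, 2 and 3 at (282,135), (312,140), (341,144) are full; 4 at (369,152) is empty; 5 at (398,155) holds two shingles. Tag 1 (274,186) shows bars, tag 2 (304,180) shows the disc, and tags 3, 4 and 5 (332,196), (361,200), (390,205) show bars. So tags 1 and 3 are wrong. The pink bin at (456,150) and the yellow one at (280,245) are decoys. The finial is at (313,209). I'll measure the tags next and take one enlarged crop to confirm.

```bash
cat > h.py <<'E'
import numpy as np, cv2
def world(f):
    h,w=f["range_z"].shape
    u,v=np.meshgrid(np.arange(w),np.arange(h))
    K=np.array([[f["fx"],0,f["cx"]],[0,f["fy"],f["cy"]],[0,0,1]])
    n=cv2.undistortPoints(np.stack([u,v],-1).reshape(-1,1,2).astype(float),K,np.array(f["dist"])).reshape(h,w,2)
    z=f["range_z"];P=np.dstack([n*z[...,None],z])
    R=cv2.Rodrigues(np.array(f["rvec"]))[0]
    return (P-np.array(f["tvec"]))@R
E
python3 - <<'E'
import pickle;from h import *
d=pickle.load(open("f0.pkl","rb"))
f=d["top"];W=world(f);im=f["pixels"].astype(int)
sat=im.max(-1)-im.min(-1)
roi=np.zeros(sat.shape,bool);roi[165:220,255:408]=1
m=roi&(W[...,2]>.028)&(W[...,2]<.12)&(sat<40)&(f["range_z"]>0)
n,l,st,c=cv2.connectedComponentsWithStats(m.astype(np.uint8))
for i in range(1,n):
    if st[i,4]>30:
        p=W[l==i];print(c[i].round(),st[i,4],p.mean(0).round(4),p.min(0).round(3),p.max(0).round(3))
mb=((im[...,2]-im[...,0]>50)&(W[...,2]>.004)&(W[...,2]<.02)).astype(np.uint8)
roi2=np.zeros_like(mb);roi2[105:245,240:430]=1
q=W[(mb*roi2)>0][:,:2].astype(np.float32);print(len(q),cv2.minAreaRect(q))
x=W[200:220,305:322].reshape(-1,3);x=x[x[:,2]>.03];print("finial",x.mean(0),x[:,2].max())
a=cv2.resize(f["pixels"][105:240,245:425],None,fx=4,fy=4,interpolation=cv2.INTER_CUBIC);cv2.imwrite("pics/crop.png",a)
E
```

```text
[396. 167.] 75 [ 0.6118 -0.2677  0.0514] [ 0.603 -0.304  0.029] [ 0.624 -0.22   0.068]
[304. 180.] 255 [0.5626 0.0595 0.0581] [0.533 0.024 0.028] [0.588 0.1   0.09 ]
[273. 185.] 216 [0.5421 0.1687 0.0586] [0.516 0.128 0.028] [0.568 0.204 0.091]
[332. 195.] 218 [ 0.5095 -0.0389  0.0589] [ 0.484 -0.08   0.028] [ 0.537 -0.005  0.093]
[361. 200.] 222 [ 0.4934 -0.1416  0.0589] [ 0.468 -0.184  0.028] [ 0.521 -0.105  0.089]
[390. 205.] 221 [ 0.4774 -0.2438  0.0589] [ 0.451 -0.288  0.028] [ 0.504 -0.209  0.091]
10199 ((0.5946385860443115, -0.05080491304397583), (0.5148543119430542, 0.7022964954376221), 0.5545039176940918)
finial [0.46314096 0.02330764 0.10277864] 1.5226341283735636
```

View pics/crop.png

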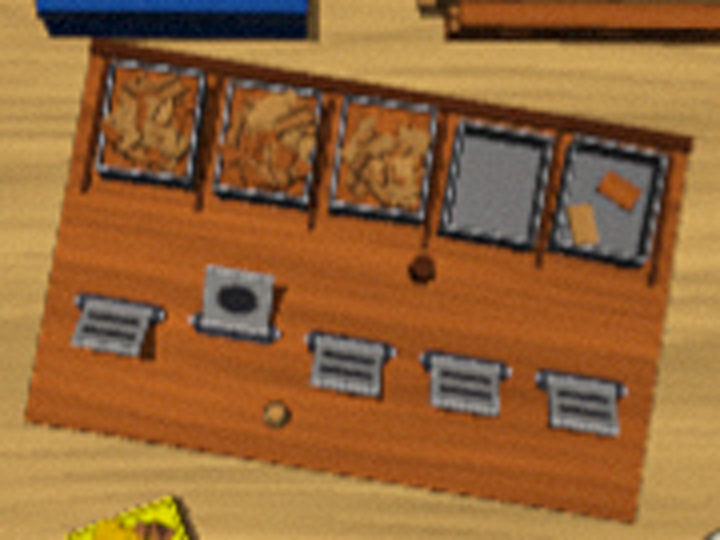

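The crop confirms it: tags 1 and 3 show bars but stand before full bins. Along the board, x is (0.988, -0.155). Tags 1 and 5 are 0.418 m apart against the given 0.420 m, which fits. Hinge 1 is at about (0.565, 0.165) and hinge 3 at about (0.532, -0.042). I'm moving to tag 1 now with the jaws closed.

Request:
send_rows([
  {"translation": [-2.7,-2.1,0],"delta_rot": [0,0,-0.01],"jaw": 0},
  {"translation": [-5.4,-4.2,0],"delta_rot": [0,0,-0.02],"jaw": 0},
  {"translation": [-8.1,-6.4,0],"delta_rot": [0,0,-0.03],"jaw": 0},
  {"translation": [-10.8,-8.5,0],"delta_rot": [0,0,-0.04],"jaw": 0},
  {"translation": [-13.5,-10.6,0],"delta_rot": [0,0,-0.05],"jaw": 0},
  {"translation": [-16.2,-12.7,0],"delta_rot": [0,0,-0.06],"jaw": 0},
  {"translation": [-18.9,-14.8,0],"delta_rot": [0,0,-0.07],"jaw": 0},
  {"translation": [-21.5,-17,0],"delta_rot": [0,0,-0.078],"jaw": 0},
])

```text
time: 0.9
tool_pos: [0.3154, 0.3911, 0.2448]
tool_rot: [-0.0, 0.078, 0.997, -0.0]
contact_force: [1.1, 1.1, 0.2]
gripper_width: -0.0
grasp_force: 0.0
```

```bash
cat >> h.py <<'E'
from scipy.spatial.transform import Rotation as Ro
def go(s,hinge,off,z):
    ex=np.array([.988,-.155,0]);t=np.array([*hinge,0])+ex*off;t[2]=z
    R=Ro.from_quat(np.roll(s["tool_rot"],-1)).as_matrix()
    print("time",s["time"],"tcp",np.round(s["tool_pos"],4),"toolx.ex",R[:,0]@ex,"yaw err",np.arctan2(R[1,1],R[0,1])-np.arctan2(.988,.155),"down",R[2,2],"w",s["gripper_width"],"F",np.round(s["contact_force"],1))
    print("move cm (tool)",np.round(R.T@(t-s["tool_pos"])*100,2))
E
python3 -c "
from plant import *;from h import *
go(state(),(.565,.165),-.085,.2)"
```

```text
time 0.9 tcp [0.3154 0.3911 0.2448] toolx.ex -1.0000841849754316 yaw err -0.0006859438018587127 down -0.9999997598422518 w -0.0001963631979708081 F [1.1 1.1 0.2]
move cm (tool) [-19.67 -18.46   4.48]
```

Request:
send_rows([
  {"translation": [-2.5,-2.3,0.5],"delta_rot": [0,0,0],"jaw": 0},
  {"translation": [-5,-4.6,1],"delta_rot": [0,0,0],"jaw": 0},
  {"translation": [-7.5,-7,1.6],"delta_rot": [0,0,0],"jaw": 0},
  {"translation": [-10,-9.3,2.2],"delta_rot": [0,0,0],"jaw": 0},
  {"translation": [-12.5,-11.6,2.8],"delta_rot": [0,0,0],"jaw": 0},
  {"translation": [-15,-14,3.4],"delta_rot": [0,0,0],"jaw": 0},
  {"translation": [-17.5,-16.3,4],"delta_rot": [0,0,0],"jaw": 0},
  {"translation": [-19.7,-18.5,4.5],"delta_rot": [0,0,0],"jaw": 0},
])

```text
time: 1.7
tool_pos: [0.4811, 0.1775, 0.1995]
tool_rot: [-0.0, 0.079, 0.997, -0.0]
contact_force: [0.7, -0.6, 0.3]
gripper_width: 0.003
grasp_force: 0.0
```

Request:
send_rows([
  {"translation": [0,0,2],"delta_rot": [0,0,0],"jaw": 0},
  {"translation": [0,0,4],"delta_rot": [0,0,0],"jaw": 0},
  {"translation": [0,0,6],"delta_rot": [0,0,0],"jaw": 0},
  {"translation": [0,0,8],"delta_rot": [0,0,0],"jaw": 0},
  {"translation": [0,0,10],"delta_rot": [0,0,0],"jaw": 0},
  {"translation": [0,0,12],"delta_rot": [0,0,0],"jaw": 0},
  {"translation": [0,0,13],"delta_rot": [0,0,0],"jaw": 0},
  {"translation": [0,0,13],"delta_rot": [0,0,0],"jaw": 0},
])

```text
time: 2.5
tool_pos: [0.4791, 0.1786, 0.0683]
tool_rot: [-0.002, 0.078, 0.997, -0.001]
contact_force: [0.6, 0.1, -0.3]
gripper_width: 0.001
grasp_force: 0.0
```

```bash
python3 -c "
from plant import *;from h import *
go(state(),(.565,.165),0,.089)
a=grab_frame('scene');cv2.imwrite('pics/s1.png',cv2.resize(a['pixels'][130:330,200:460],None,fx=3,fy=3))"
```

```text
time 2.5 tcp [0.4791 0.1786 0.0683] toolx.ex -1.0000760167753462 yaw err -0.0012254639380229193 down -0.9999911344846087 w 0.0009351117459252087 F [ 0.6  0.1 -0.3]
move cm (tool) [-8.69 -0.01 -2.1 ]
```

View pics/s1.png

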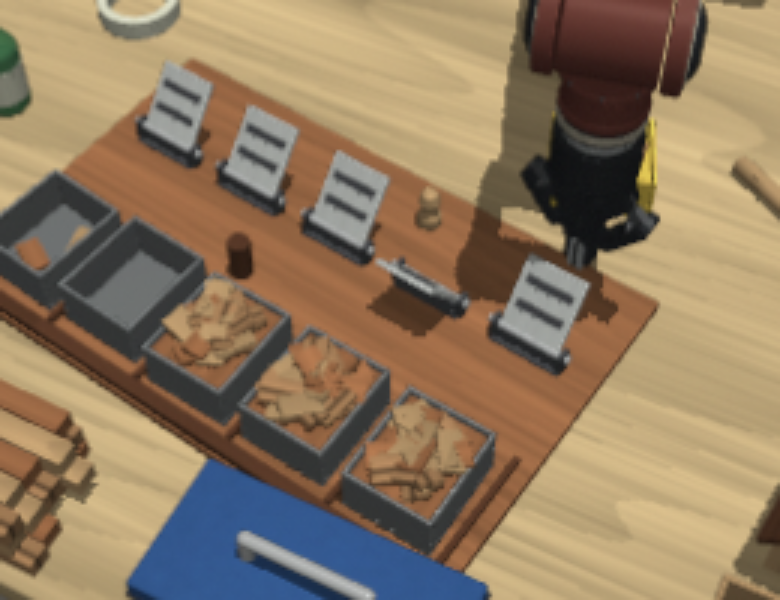

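The fingertips stand behind the free edge of tag 1, at crop pixel (575,255), centred and clear of its neighbours. Now I'll push in two calls.

Request:
send_rows([
  {"translation": [-0.6,0,-0.1],"delta_rot": [0,0,0],"jaw": 0},
  {"translation": [-1.2,0,-0.2],"delta_rot": [0,0,0],"jaw": 0},
  {"translation": [-1.8,0,-0.3],"delta_rot": [0,0,0],"jaw": 0},
  {"translation": [-2.4,0,-0.5],"delta_rot": [0,0,0],"jaw": 0},
  {"translation": [-3,0,-0.7],"delta_rot": [0,0,0],"jaw": 0},
  {"translation": [-3.6,0,-0.9],"delta_rot": [0,0,0],"jaw": 0},
  {"translation": [-4.2,0,-1.1],"delta_rot": [0,0,0],"jaw": 0},
  {"translation": [-4.8,0,-1.3],"delta_rot": [0,0,0],"jaw": 0},
])

```text
time: 3.35
tool_pos: [0.5286, 0.1714, 0.0835]
tool_rot: [0.0, 0.078, 0.997, 0.0]
contact_force: [-0.7, 0.0, 0.2]
gripper_width: 0.002
grasp_force: 0.1
```

Request:
send_rows([
  {"translation": [-0.6,0,-0.1],"delta_rot": [0,0,0],"jaw": 0},
  {"translation": [-1.2,0,-0.2],"delta_rot": [0,0,0],"jaw": 0},
  {"translation": [-1.8,0,-0.3],"delta_rot": [0,0,0],"jaw": 0},
  {"translation": [-2.4,0,-0.4],"delta_rot": [0,0,0],"jaw": 0},
  {"translation": [-3,0,-0.5],"delta_rot": [0,0,0],"jaw": 0},
  {"translation": [-3.5,0,-0.6],"delta_rot": [0,0,0],"jaw": 0},
  {"translation": [-4,0,-0.7],"delta_rot": [0,0,0],"jaw": 0},
  {"translation": [-4.4,0,-0.7],"delta_rot": [0,0,0],"jaw": 0},
])

```text
time: 4.15
tool_pos: [0.572, 0.1646, 0.0905]
tool_rot: [0.0, 0.078, 0.997, 0.0]
contact_force: [0.2, 0.5, 0.5]
gripper_width: 0.001
grasp_force: 0.0
```

```bash
python3 -c "
from plant import *;from h import *
go(state(),(.565,.165),-.08,.2)
a=grab_frame('scene');cv2.imwrite('pics/s2.png',cv2.resize(a['pixels'][130:330,200:460],None,fx=3,fy=3))"
```

```text
time 4.15 tcp [0.572  0.1646 0.0905] toolx.ex -1.0000837414092227 yaw err -0.0011920553286932645 down -0.9999999521259434 w 0.0009455590346091112 F [0.2 0.5 0.5]
move cm (tool) [  8.7   -0.08 -10.95]
```

View pics/s2.png

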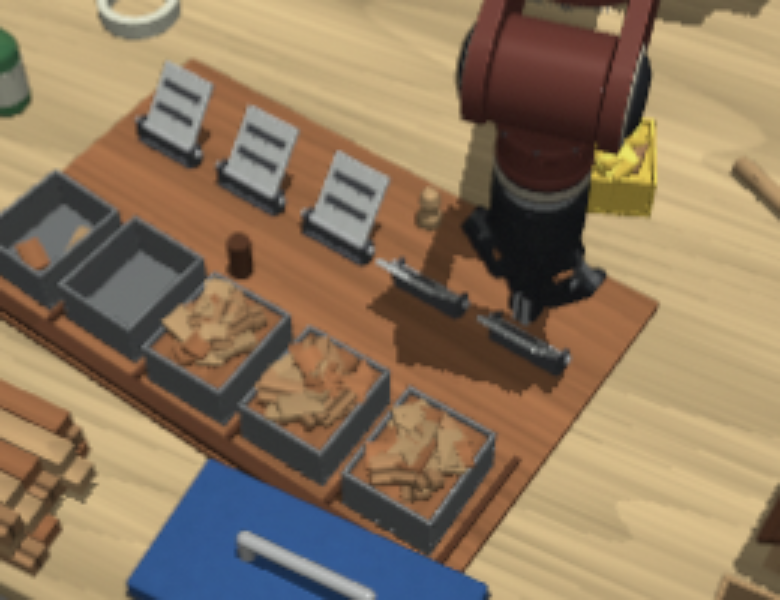

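Tag 1 now lies back like tag 2. Next I'll lift off and go over to tag 3.

Request:
send_rows([
  {"translation": [0.8,0,-1.5],"delta_rot": [0,0,0],"jaw": 0},
  {"translation": [1.8,0,-3],"delta_rot": [0,0,0],"jaw": 0},
  {"translation": [3,0,-4.5],"delta_rot": [0,0,0],"jaw": 0},
  {"translation": [4.5,0,-6],"delta_rot": [0,0,0],"jaw": 0},
  {"translation": [6,0,-8],"delta_rot": [0,0,0],"jaw": 0},
  {"translation": [7.5,0,-9.5],"delta_rot": [0,0,0],"jaw": 0},
  {"translation": [8.7,0,-11],"delta_rot": [0,0,0],"jaw": 0},
  {"translation": [9.2,0,-11],"delta_rot": [0,0,0],"jaw": 0},
])

```text
time: 5.0
tool_pos: [0.4812, 0.1795, 0.2029]
tool_rot: [0.002, 0.078, 0.997, 0.001]
contact_force: [0.9, -0.3, 0.6]
gripper_width: 0.003
grasp_force: 0.0
```

Request:
send_rows([
  {"translation": [0,-2.6,0],"delta_rot": [0,0,0],"jaw": 0},
  {"translation": [0,-5.2,0],"delta_rot": [0,0,0],"jaw": 0},
  {"translation": [0,-7.8,0],"delta_rot": [0,0,0],"jaw": 0},
  {"translation": [0,-10.5,0],"delta_rot": [0,0,0],"jaw": 0},
  {"translation": [0,-13.2,0],"delta_rot": [0,0,0],"jaw": 0},
  {"translation": [0,-16,0],"delta_rot": [0,0,0],"jaw": 0},
  {"translation": [0,-18.6,0],"delta_rot": [0,0,0],"jaw": 0},
  {"translation": [0,-21,0],"delta_rot": [0,0,0],"jaw": 0},
])

```text
time: 5.8
tool_pos: [0.4473, -0.0296, 0.1992]
tool_rot: [-0.001, 0.079, 0.997, 0.0]
contact_force: [-0.0, 0.9, -0.2]
gripper_width: -0.003
grasp_force: 0.0
```

```bash
python3 -c "
from plant import *;from h import *
go(state(),(.532,-.042),-.085,.069)"
```

```text
time 5.8 tcp [ 0.4473 -0.0296  0.1992] toolx.ex -1.0000825674731217 yaw err -0.0016197683908716343 down -0.9999993824995367 w -0.002939654554836204 F [-0.   0.9 -0.2]
move cm (tool) [-0.07  0.09 13.02]
```

Request:
send_rows([
  {"translation": [0,0,2],"delta_rot": [0,0,0],"jaw": 0},
  {"translation": [0,0,4],"delta_rot": [0,0,0],"jaw": 0},
  {"translation": [0,0,6],"delta_rot": [0,0,0],"jaw": 0},
  {"translation": [0,0,8],"delta_rot": [0,0,0],"jaw": 0},
  {"translation": [0,0,10],"delta_rot": [0,0,0],"jaw": 0},
  {"translation": [0,0,12],"delta_rot": [0,0,0],"jaw": 0},
  {"translation": [0,0,13],"delta_rot": [0,0,0],"jaw": 0},
  {"translation": [0,0,13],"delta_rot": [0,0,0],"jaw": 0},
])

```text
time: 6.6
tool_pos: [0.4462, -0.0281, 0.0681]
tool_rot: [-0.002, 0.078, 0.997, 0.0]
contact_force: [0.1, 0.5, -0.7]
gripper_width: 0.0
grasp_force: 0.0
```

Request:
send_rows([
  {"translation": [-0.6,0,-0.1],"delta_rot": [0,0,0],"jaw": 0},
  {"translation": [-1.2,0,-0.2],"delta_rot": [0,0,0],"jaw": 0},
  {"translation": [-1.8,0,-0.3],"delta_rot": [0,0,0],"jaw": 0},
  {"translation": [-2.4,0,-0.5],"delta_rot": [0,0,0],"jaw": 0},
  {"translation": [-3,0,-0.7],"delta_rot": [0,0,0],"jaw": 0},
  {"translation": [-3.6,0,-0.9],"delta_rot": [0,0,0],"jaw": 0},
  {"translation": [-4.2,0,-1.1],"delta_rot": [0,0,0],"jaw": 0},
  {"translation": [-4.8,0,-1.3],"delta_rot": [0,0,0],"jaw": 0},
])

```text
time: 7.4
tool_pos: [0.4958, -0.036, 0.0835]
tool_rot: [0.0, 0.078, 0.997, -0.0]
contact_force: [-0.3, -0.3, -0.6]
gripper_width: 0.001
grasp_force: 0.1
```

Request:
send_rows([
  {"translation": [-0.6,0,-0.1],"delta_rot": [0,0,0],"jaw": 0},
  {"translation": [-1.2,0,-0.2],"delta_rot": [0,0,0],"jaw": 0},
  {"translation": [-1.8,0,-0.3],"delta_rot": [0,0,0],"jaw": 0},
  {"translation": [-2.4,0,-0.4],"delta_rot": [0,0,0],"jaw": 0},
  {"translation": [-3,0,-0.5],"delta_rot": [0,0,0],"jaw": 0},
  {"translation": [-3.5,0,-0.6],"delta_rot": [0,0,0],"jaw": 0},
  {"translation": [-4,0,-0.7],"delta_rot": [0,0,0],"jaw": 0},
  {"translation": [-4.4,0,-0.7],"delta_rot": [0,0,0],"jaw": 0},
])

```text
time: 8.2
tool_pos: [0.5393, -0.0429, 0.0905]
tool_rot: [0.0, 0.078, 0.997, -0.0]
contact_force: [-0.5, -0.2, 0.0]
gripper_width: 0.001
grasp_force: 0.0
```

Request:
send_rows([
  {"translation": [0.8,0,-1.5],"delta_rot": [0,0,0],"jaw": 0},
  {"translation": [1.8,0,-3],"delta_rot": [0,0,0],"jaw": 0},
  {"translation": [3,0,-4.5],"delta_rot": [0,0,0],"jaw": 0},
  {"translation": [4.5,0,-6],"delta_rot": [0,0,0],"jaw": 0},
  {"translation": [6,0,-8],"delta_rot": [0,0,0],"jaw": 0},
  {"translation": [7.5,0,-9.5],"delta_rot": [0,0,0],"jaw": 0},
  {"translation": [8.7,0,-11],"delta_rot": [0,0,0],"jaw": 0},
  {"translation": [9.2,0,-11],"delta_rot": [0,0,0],"jaw": 0},
])

```text
time: 9.0
tool_pos: [0.4486, -0.0286, 0.2028]
tool_rot: [0.002, 0.078, 0.997, -0.0]
contact_force: [0.4, -0.6, -0.0]
gripper_width: -0.002
grasp_force: 0.0
```

```bash
python3 -c "
from plant import *;from h import *
s=state();print(s['time'],s['tool_pos'],s['contact_force'],s['joint_vel'])
a=grab_frame('scene');cv2.imwrite('pics/s3.png',cv2.resize(a['pixels'][130:330,200:460],None,fx=3,fy=3))"
```

```text
9.0 [ 0.44855879 -0.02858741  0.20278454] [ 0.39372986 -0.638965   -0.02856381] [-0.00888448 -0.10640956  0.12840061  0.00117687  0.00520719 -0.00959202]
```

View pics/s3.png

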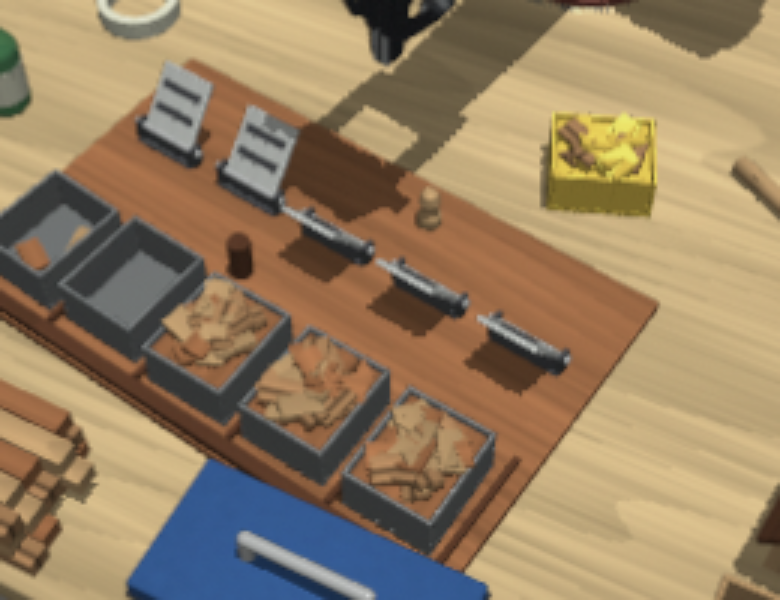

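The crop shows tags 1, 2 and 3 leaning back to their full bins and tags 4 and 5 leaning to the robot. The finial (430,208), the dowel (240,255) and the bins have not moved, and the arm is clear.

```bash
python3 -c "
from plant import *
print(job_done())"
```

```text
the job is handed in; nothing more can be done
None
```

I tipped tags 1 and 3 back to their full bins, left tags 2, 4 and 5 as they were, and handed the job in at about 9 s; the last picture showed all five tags right and nothing else moved, but the hand-in gave no verdict.

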